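# Play a lullaby: plug in the song block and hold the slide at the mark

## Robot

A 6-joint arm with a two-finger parallel gripper is mounted at the origin on the work surface. World frame = base frame: x ahead of the robot, y to its left, z up, the work surface at z = 0. Lengths are in m, angles in rad, forces in N, time in s.
With the tool pointing down it reaches from about 0.25 to 0.725 m from the base axis. Payload 4 kg.
Tool frame: the origin (TCP) lies midway between the tips of the shut fingers; the grasp point (between the pads) lies 19 mm behind it; z points along the fingers, y is the line along which they close (so a half turn about z gives the same grasp; the last joint's range is limited). The gripper opens to 85 mm and grips with 20 to 120 N. Pads are 22 mm wide; open, the fingers measure 114 mm over their backs; the gripper's body (76 mm by 85 mm) begins 54 mm behind the grasp point. The pads swing forward as they close: fully open they stand 13 mm farther back than shut.
Start: joints at [-1.147, 0.241, 0.005, 1.335, 0, 1.571], TCP at [0.206, -0.456, 0.231] pointing down, gripper open.
Joint ranges: [-2.72, 2.72], [-1.05, 1.87], [-1.09, 1.28], [-1.99, 2.15], [-1.42, 1.44], [-3.14, 3.14]. Speed limits (rad/s): [2.79, 2.79, 3.14, 3.14, 3.14, 3.14].

## Interface

Orientations are given as a unit quaternion [x, y, z, w].
In Python, from workcell import get_obs, camera, job_done, silhouettes gives the robot as it stands. The module is installed in compiled form; this text tells all that it offers.
- The arm moves only by the tool drive_tool, never from a script. Its argument "increments" is a list of rows, each a list of 3 entries, a list of its own where there are three numbers: the shift along the world's x, y, z in mm, then the turn, a rotation vector about the world's x, y, z in degrees, then the opening, from 0 (shut) to 1 (fully open). A call has 1 to 8 rows; each row shifts and turns the commanded pose from where the row before left it; what a row does not reach is not made up. A row lasts 1/12 s, in which the tool goes at most 41.7 mm and 7.16 degrees, less where a joint would pass 70% of its speed; a pose out of reach is approached as far as the arm can. A call is refused whole if a number of a shift passes 41.7 or a number of a turn 7.16, either way. A call with a gripper value outside its range is refused whole. The fingers move at their own pace and stop on an object; the grip force is fixed at half the most. Time passes only in rows, so rows that do not move let the fingers close. It gives the time, the measured TCP pose, the force, the opening and the grip force at its end, in the units of the state.
- get_obs(): the state, without advancing time (a new reading comes with each control period).
- camera(name): name is "scene" or "top" or "wrist"; returns a dict with "image" (420x560x3 uint8, red, green, blue), "K" (3x3 intrinsics, pixels), "view" (4x4, takes a point from world to camera coordinates). Camera axes: x right, y down, z forward; pixel columns grow to the right and rows downward; lengths in m; the calibration is good to about 2 mm. A picture is of the moment at which its call begins. There is no depth.
- job_done(): hands the job in; it is judged then, once.
Trained networks look in a picture, given as the dict that the camera call returned (one of the last four; its "shot" number tells which), for a name from the list of things; names that differ only in an ending like _2 or _b are one class to them, and where a whole thing is asked for, a point or a joint stands for the part that bears it (a point fixed in the world has none). Each returns a list of dicts, best first, with "conf" (0 to 1); they miss things now and then, are a little off and sometimes report something else, mostly with a low value. They report only what shows in the picture. A call takes as long as a camera call.
- silhouettes(query, picture): "region" (420x560 bool, what is visible of it) and "bbox" ([left, top, right, bottom] in pixels, round what is visible of it).
The state is a dict: "clock": time; "joint_pos": joint angles; "joint_vel": joint speeds; "tau": joint torques, N m; "eef_pos": TCP position; "tool_rot": TCP orientation; "ft_force": force on the tool from outside, world axes, zero at the start; "ft_torque": the same for the moment, N m; "grip_width": finger opening in m; "grasp_force": force on a finger pad.
Only numpy, scipy, OpenCV 4.12 (cv2) and the standard library are available. Lean on these libraries where they do the work, as an engineer would, in place of code of your own. Each camera call takes 0.05 s, during which the arm holds its last target. There are 200 camera calls.

## Task

Plug the wooden song block, plug end down, fully home into the socket on top of the white lullaby player. Then take the player's blue spring-return handle, pull it out towards the robot until its white pointers are in line with the green rider, and keep holding it there: the song plays only while it is held, so finish with the handle still in the gripper at the mark. Do not shift the green rider, and leave the jars, the teether and the ball where they are.

Things in the scene. Friction and masses are not known exactly. Their poses are not given: they have to be found in the camera images.
- player: White lullaby player fixed to the table (sizes in mm): housing 140 (x) x 160 (y) x 60 high; a grey base plate, 12 thick and 120 wide, runs on from its front for 145 along the player's -x. Origin: centre of the housing's underside, on the table. Its -x axis points roughly at the robot and is the direction in which the slide is pulled; z up.
- socket (a point): (Sizes in mm.) Centre of the mouth of the rectangular socket hole in the housing's flat top, 60 above the table. The hole is 32.5 (along the player's x) x 22.5 (along the player's y), 24 deep, with a small chamfer at the mouth. Axes as the player's.
- song_block: (mm) Loose song block, about 70 g, standing on its plug. Black plug: 30 (block's x) x 20 (y), 20 long; wooden head above it: 44 (x) x 30 (y) x 36 high, yellow dot on top; 56 high in all. Origin: centre of the plug's underside, z up. Fits either way round (half turn). Fully home, the head rests on the housing's top and the origin lies 20 below the socket's mouth.
- slide: (mm) Blue slide with an upright fin handle, 16 (x) x 32 (y), top 90 above the table, on a tongue 50 wide, its top at 35; white pointer tabs beside the fin, in line with it. Origin: fin's centre line, at table height; axes as the player's. Home is 115 from the player's origin along its -x; slides out along -x up to 100. Spring pulls it back: 3 N at home, +0.8 N per 10 mm; returns if let go.
- grip (a point): (mm) Grip point on the handle fin's centre line, 70 above the table (20 below the fin's top); the fin can be pinched from above either way. Moves with the slide; axes as the player's.
- rider: (mm) Green mark on the base plate: a strip 12 long (x), 112 wide (y), passing under the tongue, with a raised tab at each end, top 25 above the table. Stiff; set 45 to 80 beyond the slide's home along the player's -x. Origin: its centre line, at table height; axes as the player's. The slide is at the mark when its origin is level with the rider's in x; the pointers must be within its 12 width.
- jar_a: Bystander: closed jar with a white cap, 54 mm in diameter, 60 mm high, standing on the lazy-susan turntable. Origin under its centre.
- jar_b: Bystander: closed jar with a blue cap, same size, also on the turntable. Origin under its centre.
- turntable: White lazy-susan turntable, 240 mm in diameter, top 22 mm above the table, locked and fixed, with a fixed grey pump bottle 166 mm high at its centre. Origin under its centre.
- teether: Bystander: beech ring teether lying flat on the table, 72 mm outer diameter, 14 mm high. Origin under its centre.
- ball_center (a point): Bystander: centre of an orange plastic ball, 56 mm in diameter, on the table.

How it is judged:
By the outcome, as a careful person would: the job done as asked, in the order asked, and still so for the second after the job is handed in, while the arm keeps its last pose, push and grip.
It also fails if it takes over 51 s, if anything falls off the work surface, if the arm or the gripper's body presses on something with over 40 N, if the wrist force passes 120 N, or if a joint passes its speed limit or range.

## Working session

There is one attempt and no reset: what is moved stays moved. The work goes in short steps, Python scripts to look and compute and a tool call to move; the robot and the scene stay as the last step left them, time stands still between calls to the robot, and variables do not carry over. Pictures are saved under pics/ and viewed, at most 11 in all, crops included, and the job is handed in when it is done.

Besides the shell and the picture viewer there is one more tool, called by a JSON object that holds its "op" and its "data", one argument or row to a line. drive_tool: Moves the arm, as the interface text tells. Its arguments: {"type":"object","properties":{"increments":{"type":"array"}},"required":["increments"]}

```bash
mkdir -p pics
cat > h.py <<'E'
import numpy as np, cv2
from workcell import *
def save(p,n): cv2.imwrite('pics/'+n,cv2.cvtColor(p['image'],cv2.COLOR_RGB2BGR))
def ray(p,uv,z):
    K,V=p['K'],np.array(p['view']); d=V[:3,:3].T@np.linalg.inv(K)@np.array([uv[0],uv[1],1.]); c=-V[:3,:3].T@V[:3,3]
    return c+d*(z-c[2])/d[2]
def proj(p,X):
    V=np.array(p['view']); q=(V[:3,:3]@np.atleast_2d(X).T).T+V[:3,3]; q=q@np.array(p['K']).T; return q[:,:2]/q[:,2:]
E
python3 - <<'E'
from h import *
np.set_printoptions(precision=3,suppress=True)
o=get_obs();print(o)
ps={n:camera(n) for n in('top','scene')}
for n,p in ps.items():
    save(p,n+'0.png'); print(n,-p['view'][:3,:3].T@p['view'][:3,3])
    for q in('player','song_block','slide','rider','turntable','teether','ball_center','jar_a'):
        for s in silhouettes(q,p)[:2]:
            m=s['region'].astype(np.uint8); r=cv2.minAreaRect(cv2.findNonZero(m)); print(q,round(s['conf'],2),s['bbox'],m.sum(),r)
im=np.hstack([ps['top']['image'],ps['scene']['image']])
E
```

```text
{'clock': 0.0, 'joint_pos': array([-1.147,  0.241,  0.004,  1.335,  0.   ,  1.571]), 'joint_vel': array([ 0.   , -0.   ,  0.002,  0.   , -0.001,  0.002]), 'tau': array([  0.002, -37.231,  25.241,   0.017,   0.   ,  -0.   ]), 'eef_pos': array([ 0.205, -0.455,  0.23 ]), 'tool_rot': array([ 0.978,  0.21 , -0.   , -0.001]), 'ft_force': array([ 0.734,  0.1  , -0.248]), 'ft_torque': array([-0.022,  0.057,  0.058]), 'grasp_force': 0.0, 'grip_width': 0.08528361713673076}
top [0.352 0.011 1.146]
player 0.72 [202.3, 140.3, 274.4, 265.8] 7003 ((233.5950164794922, 203.52798461914062), (68.35051727294922, 119.9853515625), 10.080597877502441)
song_block 0.71 [369.8, 225.8, 391.5, 251.3] 292 ((381.0999755859375, 239.80001831054688), (15.205260276794434, 20.124608993530273), 26.56505012512207)
slide 0.95 [219.3, 198.4, 244.8, 232.1] 529 ((231.93243408203125, 214.90541076660156), (26.468236923217773, 24.495450973510742), 9.462322235107422)
rider 0.75 [203.0, 240.1, 246.3, 252.1] 237 ((226.1199951171875, 246.33999633789062), (45.07913589477539, 5.4560065269470215), 10.304845809936523)
rider 0.58 [202.
[... 1150 characters left out ...]
0305175781, 219.50001525878906), (25.491174697875977, 23.702320098876953), 26.56505012512207)
turntable 0.69 [91.7, 168.1, 182.7, 246.9] 4234 ((137.41207885742188, 216.55328369140625), (79.55378723144531, 78.68946075439453), 32.228759765625)
teether 0.57 [422.7, 245.7, 455.6, 271.5] 565 ((440.0, 259.5), (25.0, 32.0), 90.0)
ball_center 0.97 [405.5, 279.6, 435.6, 303.1] 585 ((420.0, 289.0), (26.0, 26.0), 90.0)
jar_a 0.56 [153.3, 183.9, 176.5, 213.7] 523 ((165.09405517578125, 197.44058227539062), (27.761537551879883, 20.99528694152832), 84.2894058227539)
jar_a 0.56 [92.9, 166.2, 181.8, 249.2] 4371 ((138.67494201660156, 216.60107421875), (78.50511169433594, 80.67938995361328), 30.01837158203125)
```

View pics/top0.png

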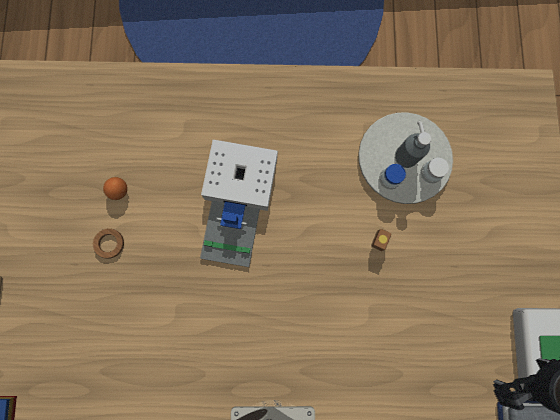

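View pics/scene0.png

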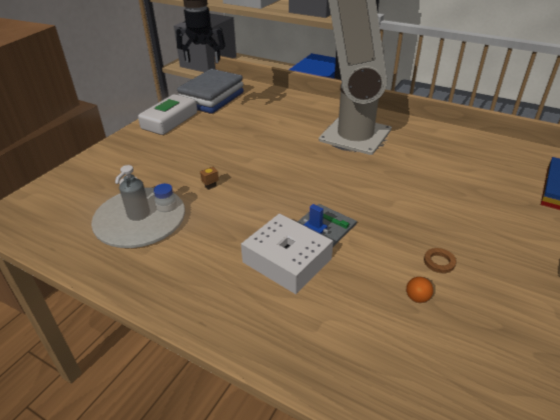

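The top picture shows the block at (381,240), the socket at (240,173), the fin at (233,214) and the rider at (227,247). The block stands clear of the turntable.

Run:
```python
from h import *
np.set_printoptions(precision=4,suppress=True)
p=camera('top')
for n,uv,z in(('socket',(240.5,173),.06),('block',(381.5,239),.056),('fin',(234,210),.09),('rider',(226.1,246.3),.02),('c1',(213,141),.06),('c2',(277,151),.06),('c3',(268,206),.06),('c4',(202,196),.06),('jarb',(394,174),.08),('bottle',(424,138),.166)):print(n,ray(p,uv,z))
w=camera('wrist');o=get_obs();V=w['view'];print(V,w['K'],-V[:3,:3].T@V[:3,3]-o['eef_pos'])
m=silhouettes('song_block',p)[0]['region'];ys,xs=np.nonzero(m);print(np.c_[xs,ys].mean(0))
```

```text
socket [0.6326 0.0816 0.06  ]
block [ 0.4767 -0.2537  0.056 ]
fin [0.5372 0.0927 0.09  ]
rider [0.4606 0.115  0.02  ]
c1 [0.7119 0.1498 0.06  ]
c2 [ 0.6886 -0.0056  0.06  ]
c3 [0.5528 0.015  0.06  ]
c4 [0.5755 0.1714 0.06  ]
jarb [ 0.629  -0.2835  0.08  ]
bottle [ 0.6899 -0.3303  0.166 ]
[[ 0.41   -0.9121 -0.0005 -0.4994]
 [-0.8688 -0.3908  0.304  -0.0392]
 [-0.2775 -0.1242 -0.9527  0.3821]
 [ 0.      0.      0.      1.    ]] [[309.1241   0.     279.1235]
 [  0.     309.1241 205.7195]
 [  0.       0.       1.    ]] [0.0711 0.0325 0.1443]
[380.3927 239.68  ]
```

{"op": "drive_tool", "data": {
  "increments": [
    [[34,25,-4],[0,0,0],1],
    [[34,25,-4],[0,0,0],1],
    [[34,25,-4],[0,0,0],1],
    [[34,25,-4],[0,0,0],1],
    [[34,25,-4],[0,0,0],1],
    [[34,25,-4],[0,0,0],1],
    [[34,25,-4],[0,0,0],1],
    [[34,25,-4],[0,0,0],1]
  ]
}}

```text
clock: 1.72
eef_pos: [0.4744, -0.2577, 0.1998]
tool_rot: [0.978, 0.21, 0.0, 0.0]
ft_force: [0.7, -0.5, 0.1]
grip_width: 0.0853
grasp_force: 0.0
```

{"op": "drive_tool", "data": {
  "increments": [
    [[0,0,0],[0,0,0],1],
    [[0,0,0],[0,0,0],1]
  ]
}}

```text
clock: 1.88
eef_pos: [0.4744, -0.2573, 0.1992]
tool_rot: [0.977, 0.213, -0.0, -0.0]
ft_force: [-0.2, -0.3, -1.0]
grip_width: 0.0855
grasp_force: 0.0
```

Run:
```python
from h import *
np.set_printoptions(precision=4,suppress=True)
p=camera('wrist');save(p,'w1.png');np.savez('w1.npz',**{k:p[k] for k in('image','K','view')})
for s in silhouettes('song_block',p)[:2]:
    m=s['region'].astype(np.uint8); print(s['conf'],s['bbox'],cv2.boxPoints(cv2.minAreaRect(cv2.findNonZero(m))))
print(get_obs()['eef_pos'])
```

```text
0.66 [253.2, 157.4, 307.5, 211.1] [[250.4941 186.5765]
 [287.0588 155.2353]
 [309.9294 181.9176]
 [273.3647 213.2588]]
[ 0.4726 -0.2592  0.1996]
```

View pics/w1.png

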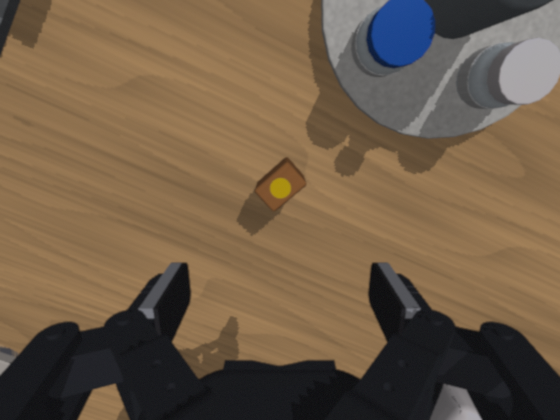

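The wrist picture shows the block, its yellow dot at (281,187) and its long side running about lower left to upper right. I'll fit the head box to the mask.

```bash
cat >> h.py <<'E'
from scipy.optimize import minimize
def box(x0,x1,y0,y1,z0,z1): return np.array([[x,y,z] for x in(x0,x1) for y in(y0,y1) for z in(z0,z1)])
def place(B,s): c,n=np.cos(s[2]),np.sin(s[2]); return np.c_[s[0]+c*B[:,0]-n*B[:,1],s[1]+n*B[:,0]+c*B[:,1],B[:,2]]
def fit(p,mask,boxes,s0,S=4):
    M=cv2.resize(mask.astype(np.float32),None,fx=S,fy=S,interpolation=cv2.INTER_LINEAR)>.5
    def cost(q):
        s=[s0[0]+q[0]/1e3,s0[1]+q[1]/1e3,s0[2]+np.radians(q[2])]; R=np.zeros(M.shape,np.uint8)
        for B in boxes:
            h=cv2.convexHull(((proj(p,place(B,s))+.5)*S*16-8).astype(np.int32)); cv2.fillPoly(R,[h],1,shift=4)
        R=R>0; return 1-(R&M).sum()/(R|M).sum()
    r=minimize(cost,[0,0,0],method='Nelder-Mead',options=dict(initial_simplex=[[0,0,0],[6,0,0],[0,6,0],[0,0,12]]))
    q=r.x; return np.array([s0[0]+q[0]/1e3,s0[1]+q[1]/1e3,np.degrees(s0[2])+q[2],r.fun])
E
python3 - <<'E'
from h import *
np.set_printoptions(precision=4,suppress=True)
p=camera('wrist')
s=silhouettes('song_block',p)[0]['region']
print('dot',ray(p,(281,187.5),.056))
hsv=cv2.cvtColor(p['image'],cv2.COLOR_RGB2HSV)
print(hsv[150:220:4,281])
for a in np.radians([-60,-30,0,30,60,90]):
    print(fit(p,s,[box(-.022,.022,-.015,.015,.02,.056)],[.4767,-.2537,a]))
print(get_obs()['eef_pos'])
E
```

```text
dot [ 0.4772 -0.2584  0.056 ]
[[ 16 113 140]
 [ 16 112 141]
 [ 15 132  87]
 [ 14 154  88]
 [ 14 155 123]
 [ 13 158 123]
 [ 16 166 129]
 [ 25 228 170]
 [ 25 235 169]
 [ 25 232 169]
 [ 25 224 170]
 [ 24 221 165]
 [ 13 158 123]
 [ 14 140  91]
 [ 16 114 125]
 [ 16 114 141]
 [ 16 115 133]
 [ 16 113 135]]
[  0.4796  -0.2561 -22.2667   0.0903]
[  0.4796  -0.2558 -23.5544   0.0895]
[  0.4796  -0.2557 -23.5313   0.088 ]
[  0.4799  -0.2559 -23.1238   0.0889]
[  0.4789  -0.2557 156.6678   0.0908]
[  0.4796  -0.2561 157.3623   0.0909]
[ 0.4721 -0.2601  0.2001]
```

{"op": "drive_tool", "data": {
  "increments": [
    [[1,0,-10],[0,0,-6.8],1],
    [[1,0,-10],[0,0,-6.8],1],
    [[1,0,-10],[0,0,-6.8],1],
    [[1,0,-10],[0,0,-6.8],1],
    [[1,0,-10],[0,0,-6.8],1],
    [[1,0,-10],[0,0,-6.8],1],
    [[0,0,-10],[0,0,-6.7],1],
    [[0,0,0],[0,0,0],1]
  ]
}}

```text
clock: 2.75
eef_pos: [0.4766, -0.2599, 0.1282]
tool_rot: [0.979, -0.204, -0.002, -0.0]
ft_force: [-0.7, 0.3, -1.1]
grip_width: 0.0854
grasp_force: 0.0
```

```bash
cat >> h.py <<'E'
def blockmask(p):
    s=silhouettes('song_block',p)[0]['region'].astype(np.uint8); near=cv2.dilate(s,np.ones((9,9)))
    h=cv2.cvtColor(p['image'],cv2.COLOR_RGB2HSV); m=((h[...,1]>128)&(h[...,2]>70)&(near>0)).astype(np.uint8)
    dot=(h[...,1]>200)&(h[...,2]>140)&(h[...,0]>20)&(near>0)
    return s,cv2.morphologyEx(m,cv2.MORPH_OPEN,np.ones((3,3))),np.argwhere(dot).mean(0)[::-1]
E
python3 - <<'E'
from h import *
np.set_printoptions(precision=4,suppress=True)
p=camera('wrist'); s,m,d=blockmask(p); o=get_obs();print(o['eef_pos'],o['tool_rot'])
print('dot',d,ray(p,d,.056))
for k in(s,m):print(k.sum(),fit(p,k,[box(-.022,.022,-.015,.015,.02,.056)],[.478,-.257,np.radians(-23)]))
v=p['image'].copy(); c,_=cv2.findContours(m,0,1); cv2.drawContours(v,c,-1,(0,255,0),1); p['image']=v; save(p,'w2.png')
E
```

```text
[ 0.478  -0.2601  0.1301] [ 0.9796 -0.2009 -0.0002 -0.    ]
dot [273.3595 216.8356] [ 0.4784 -0.2552  0.056 ]
2604 [  0.4784  -0.2556 -24.8786   0.0395]
2497 [  0.478   -0.2551 -23.9621   0.0706]
```

View pics/w2.png

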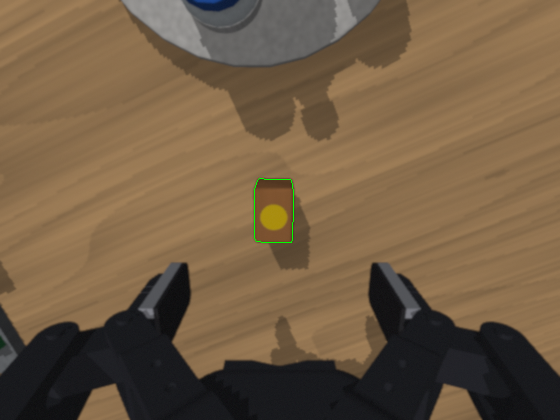

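The block is square to the fingers, at about (0.478, -0.255). I'll descend, shifting 5 mm in y.

{"op": "drive_tool", "data": {
  "increments": [
    [[1,5,-10],[0,0,0],1],
    [[0,0,-20],[0,0,0],1],
    [[0,0,-25],[0,0,0],1],
    [[0,0,-25],[0,0,0],1],
    [[0,0,-15],[0,0,0],1],
    [[0,0,-9],[0,0,0],1],
    [[0,0,0],[0,0,0],1]
  ]
}}

```text
clock: 3.43
eef_pos: [0.4788, -0.2541, 0.0247]
tool_rot: [0.98, -0.201, -0.001, -0.0]
ft_force: [-0.3, 0.1, -0.6]
grip_width: 0.0856
grasp_force: 0.0
```

{"op": "drive_tool", "data": {
  "increments": [
    [[0,0,0],[0,0,0],0.2],
    [[0,0,0],[0,0,0],0],
    [[0,0,0],[0,0,0],0],
    [[0,0,0],[0,0,0],0],
    [[0,0,0],[0,0,0],0],
    [[0,0,0],[0,0,0],0],
    [[0,0,0],[0,0,0],0],
    [[0,0,0],[0,0,0],0]
  ]
}}

```text
clock: 4.1
eef_pos: [0.4809, -0.2547, 0.0271]
tool_rot: [0.98, -0.201, 0.001, 0.0]
ft_force: [-0.6, -0.6, 5.5]
grip_width: 0.0289
grasp_force: 59.8
```

{"op": "drive_tool", "data": {
  "increments": [
    [[0,0,10],[0,0,0],0],
    [[0,0,20],[0,0,0],0],
    [[0,0,30],[0,0,0],0],
    [[0,0,30],[0,0,0],0],
    [[0,0,35],[0,0,0],0],
    [[10,30,5],[0,0,2],0],
    [[10,30,5],[0,0,2],0],
    [[10,30,5],[0,0,2],0]
  ]
}}

```text
clock: 4.77
eef_pos: [0.5101, -0.1637, 0.1673]
tool_rot: [0.989, -0.15, 0.001, 0.0]
ft_force: [0.3, 0.4, -1.1]
grip_width: 0.0291
grasp_force: 59.3
```

{"op": "drive_tool", "data": {
  "increments": [
    [[10,30,0],[0,0,2],0],
    [[10,30,0],[0,0,2],0],
    [[10,30,0],[0,0,2],0],
    [[10,30,0],[0,0,2],0],
    [[10,30,0],[0,0,0],0],
    [[0,0,0],[0,0,0],0],
    [[0,0,0],[0,0,0],0]
  ]
}}

```text
clock: 5.35
eef_pos: [0.5544, -0.0496, 0.1657]
tool_rot: [0.999, -0.052, 0.0, -0.014]
ft_force: [-0.8, -0.2, -0.7]
grip_width: 0.0292
grasp_force: 59.3
```

Run:
```python
from h import *
np.set_printoptions(precision=4,suppress=True)
p=camera('wrist');save(p,'w3.png'); o=get_obs();print(o['eef_pos'],o['tool_rot'],o['grip_width'])
for q in('player','slide','rider','song_block'):
    for s in silhouettes(q,p)[:2]:
        print(q,s['conf'],s['bbox'],s['region'].sum())
```

```text
[ 0.554  -0.0503  0.1657] [ 0.9985 -0.0525  0.0002 -0.0143] 0.028682896743642796
player 0.96 [0.3, 14.6, 225.8, 310.2] 50523
slide 0.96 [75.7, 203.5, 168.9, 278.8] 4096
rider 0.93 [87.4, 276.9, 195.9, 299.2] 1380
song_block 0.95 [244.2, 223.7, 318.1, 340.8] 7718
```

View pics/w3.png

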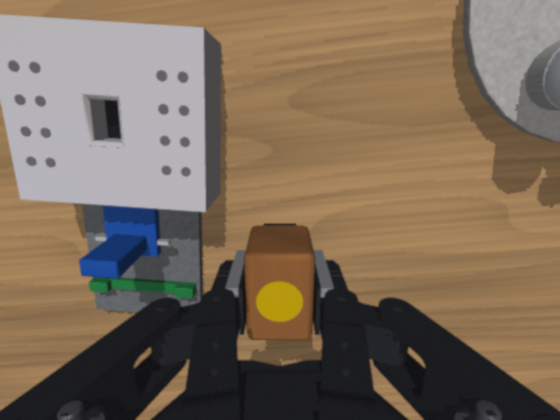

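The wrist picture shows the housing top with the socket at (104,119), the fin top near (100,265), the rider from (90,286) to (195,290), and the block held square. The tool seems to be tilted by 1.6°, so I'll check that while fitting the player.

```bash
cat >> h.py <<'E'
def top(p,s0):
    h=cv2.cvtColor(p['image'],cv2.COLOR_RGB2HSV); m=((h[...,2]>150)&(h[...,1]<40)).astype(np.uint8)
    n,l,st,_=cv2.connectedComponentsWithStats(m); m=(l==1+np.argmax(st[1:,4])).astype(np.uint8)
    c,_=cv2.findContours(m,0,1); m=cv2.drawContours(m*0,c,-1,1,-1)
    return m,fit(p,m,[box(-.07,.07,-.08,.08,.06,.06)],s0)
E
python3 - <<'E'
from h import *
np.set_printoptions(precision=4,suppress=True)
for i in range(3):
    p=camera('wrist'); o=get_obs();print(o['eef_pos'],o['tool_rot'],o['joint_pos'])
    m,f=top(p,[.632,.082,np.radians(-9)]); print(m.sum(),f)
# hole outline: dark/greyer region inside top face
g=cv2.cvtColor(p['image'],cv2.COLOR_RGB2GRAY); print(g[119,76:132]); print(g[88:156,105])
for uv in((84,95),(119,96),(124,147),(89,146)):print(ray(p,uv,.06))
r=silhouettes('rider',p)[0]['region']; y,x=np.nonzero(r); print('rider',np.c_[x,y].mean(0))
sl=silhouettes('song_block',p)[0]['region']
R=cv2.Rodrigues  # tool pose
from scipy.spatial.transform import Rotation as Ro
T=Ro.from_quat(o['tool_rot']).as_matrix(); V=p['view']
print('cam in tool',T.T@(-V[:3,:3].T@V[:3,3]-o['eef_pos'])); print(T.T@V[:3,:3].T)
E
```

```text
[ 0.554  -0.051   0.1659] [ 0.9985 -0.0533  0.0006 -0.0145] [-0.1076  0.3869  0.0363  1.2207  0.029   3.1406]
36335 [ 0.6368  0.0858 -9.7038  0.0081]
[ 0.5541 -0.0509  0.1659] [ 0.9985 -0.0532  0.0007 -0.0145] [-0.1074  0.3868  0.0364  1.2206  0.029   3.1407]
36335 [ 0.6367  0.0859 -9.6207  0.0083]
[ 0.5541 -0.0507  0.1659] [ 0.9985 -0.053   0.0006 -0.0145] [-0.1071  0.3869  0.0365  1.2207  0.0291  3.1406]
36346 [ 0.6368  0.0857 -9.5508  0.0084]
[180 181 181 181 181 181 181 176 169 157 146 139 135 126 103  80  73  72
  72  72  72  71  72  71  72  71  72  69  60  41  28  26  25  25  25  25
  25  27  25  24  42  83 126 158 174 180 181 180 181 181 181 180 181 180
 181 181]
[180 180 181 180 180 180 177 163 141 127 117 104  72  37  26  26  23  26
  24  26  25  28  26  30  32  31  31  34  37  36  40  41  44  47  47  49
  52  56  58  59  60  61  62  63  64  66  68  69  70  71  85 115 130 146
 168 180 181 177 168 173 180 180 180 180 180 181 181 180]
[0.6571 0.0943 0.06  ]
[0.6534 0.067  0.06  ]
[0.6147 0.0734 0.06  ]
[0.6185 0.102  0.06  ]
rider [142.9912 285.6471]
cam in tool [ 0.078  -0.0003 -0.1443]
[[-0.0015 -0.9526 -0.3043]
 [ 1.     -0.0012 -0.0012]
 [ 0.0007 -0.3043  0.9526]]
```

Joint 6 is at its limit, which explains the tilt and the lost yaw. I'll turn the tool half round, since the block fits either way, and shift beside the socket.

{"op": "drive_tool", "data": {
  "increments": [
    [[0,0,0],[-1.6,0,3],0],
    [[4,3,0],[0,0,7.1],0],
    [[4,3,0],[0,0,7.1],0],
    [[4,3,0],[0,0,7.1],0],
    [[4,3,0],[0,0,7.1],0],
    [[4,3,0],[0,0,7.1],0],
    [[4,3,0],[0,0,7.1],0],
    [[4,3,0],[0,0,7.1],0]
  ]
}}

```text
clock: 6.52
eef_pos: [0.5825, -0.0289, 0.1659]
tool_rot: [0.917, 0.399, 0.001, -0.001]
ft_force: [0.7, -0.1, 0.2]
grip_width: 0.0292
grasp_force: 59.3
```

{"op": "drive_tool", "data": {
  "increments": [
    [[4,3,0],[0,0,7.1],0],
    [[4,3,0],[0,0,7.1],0],
    [[4,3,0],[0,0,7.1],0],
    [[4,3,0],[0,0,7.1],0],
    [[4,3,0],[0,0,7.1],0],
    [[4,3,0],[0,0,7.1],0],
    [[4,3,0],[0,0,7.1],0],
    [[4,3,0],[0,0,7.1],0]
  ]
}}

```text
clock: 7.18
eef_pos: [0.6145, -0.005, 0.1658]
tool_rot: [0.617, 0.787, 0.0, -0.001]
ft_force: [0.5, -0.2, 1.2]
grip_width: 0.0288
grasp_force: 59.3
```

{"op": "drive_tool", "data": {
  "increments": [
    [[4,3,0],[0,0,7.1],0],
    [[4,3,0],[0,0,7.1],0],
    [[4,3,0],[0,0,7.1],0],
    [[4,3,0],[0,0,7.1],0],
    [[4,3,0],[0,0,7.1],0],
    [[4,3,0],[0,0,7.1],0],
    [[4,3,0],[0,0,7.1],0],
    [[0,0,0],[0,0,7.1],0]
  ]
}}

```text
clock: 7.85
eef_pos: [0.6429, 0.0165, 0.1656]
tool_rot: [0.168, 0.986, -0.0, -0.001]
ft_force: [-0.3, -0.3, -1.3]
grip_width: 0.0292
grasp_force: 59.3
```

{"op": "drive_tool", "data": {
  "increments": [
    [[0,0,0],[0,0,3],0],
    [[0,0,0],[0,0,0],0],
    [[0,0,0],[0,0,0],0]
  ]
}}

```text
clock: 8.1
eef_pos: [0.6423, 0.016, 0.1657]
tool_rot: [0.146, 0.989, -0.001, -0.001]
ft_force: [0.7, 0.2, 0.4]
grip_width: 0.0291
grasp_force: 59.3
```

Run:
```python
from h import *
np.set_printoptions(precision=4,suppress=True)
p=camera('wrist');save(p,'w4.png'); o=get_obs();print(o['eef_pos'],o['tool_rot'],o['joint_pos'])
m,f=top(p,[.6367,.0858,np.radians(-9.6)]); print(m.sum(),f)
s=silhouettes('song_block',p)[0]; print(s['bbox'],s['conf'])
```

```text
[0.6423 0.0159 0.1658] [ 0.146   0.9893 -0.0005 -0.0011] [ 0.0251  0.56    0.3129  1.3262 -0.0006  0.3182]
31013 [ 0.6371  0.0854 -9.4858  0.0743]
[243.1, 223.8, 314.9, 340.2] 0.96
```

View pics/w4.png

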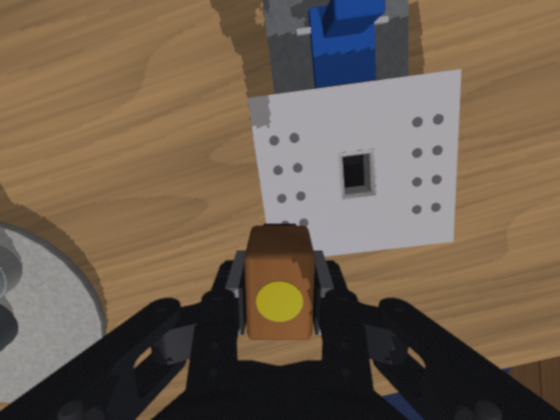

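The picture shows the socket mouth at (356,174) and the held block with its dot at (279,301). I'll measure the socket mouth by rectifying the top plane, and the held block with the same camera.

```bash
cat >> h.py <<'E'
def rect(p,c,z,w=.03,n=8): # metric patch n px/mm centred c, world axes: rows +x, cols +y
    N=int(2*w*1e3*n); g=(np.arange(N)+.5)/n/1e3-w; X,Y=np.meshgrid(g+c[0],g+c[1],indexing='ij')
    uv=proj(p,np.c_[X.ravel(),Y.ravel(),X.ravel()*0+z]).reshape(N,N,2).astype(np.float32)
    return cv2.remap(cv2.cvtColor(p['image'],cv2.COLOR_RGB2GRAY),uv[...,0],uv[...,1],cv2.INTER_LINEAR)
def hole(p,c,th,n=8,w=.03):
    g=rect(p,c,.06,w,n); m=(g<th).astype(np.uint8); k,l,st,cen=cv2.connectedComponentsWithStats(m)
    i=l[len(g)//2,len(g)//2]; (a,b),(s,t),ang=cv2.minAreaRect(cv2.findNonZero((l==i).astype(np.uint8)))
    return np.array([c[0]+(b+.5)/n/1e3-w,c[1]+(a+.5)/n/1e3-w]),(s/n,t/n,ang)
def held(p,o,dz=-.026):
    from scipy.spatial.transform import Rotation as Ro
    m=silhouettes('song_block',p)[0]['region']; e=o['eef_pos']; T=Ro.from_quat(o['tool_rot']).as_matrix(); yaw=np.arctan2(T[1,0],T[0,0])
    B=box(-.022,.022,-.015,.015,e[2]+dz+.02,e[2]+dz+.056)
    f=fit(p,m,[B],[e[0],e[1],yaw]); d=T[:2,:2].T@(f[:2]-e[:2])
    return f,d*1e3,np.degrees(yaw)
E
python3 - <<'E'
from h import *
np.set_printoptions(precision=4,suppress=True)
p=camera('wrist'); o=get_obs()
for th in(90,130,160,172):print(th,hole(p,(.6365,.085),th))
for dz in(-.023,-.026,-.029):print(held(p,o,dz))
E
```

```text
90 (array([0.6361, 0.0845]), (22.043132781982422, 31.857500076293945, 9.211027145385742))
130 (array([0.6377, 0.0856]), (26.97636604309082, 36.12575149536133, 10.50802230834961))
160 (array([0.6366, 0.0851]), (31.798770904541016, 42.23849105834961, 9.54038143157959))
172 (array([0.6365, 0.085 ]), (59.875, 59.875, 90.0))
(array([  0.6422,   0.0167, 164.1788,   0.1194]), array([0.3156, 0.7132]), np.float64(163.2390063186679))
(array([  0.6434,   0.0162, 163.7681,   0.0769]), array([-0.9766,  0.566 ]), np.float64(163.2390063186679))
(array([  0.6447,   0.0157, 163.3699,   0.0357]), array([-2.3385,  0.4691]), np.float64(163.2390063186679))
```

Run:
```python
from h import *
np.set_printoptions(precision=4,suppress=True)
p=camera('wrist'); o=get_obs()
for dz in(-.027,-.029,-.031,-.033,-.035):print(dz,held(p,o,dz)[:2])
_,_,d=blockmask(p);print(d,o['eef_pos']);
for dz in(-.027,-.029,-.031):print(ray(p,d,o['eef_pos'][2]+dz+.056))
```

```text
-0.027 (array([  0.6437,   0.0159, 163.4706,   0.0592]), array([-1.3369,  0.3333]))
-0.029 (array([  0.6448,   0.0157, 163.6998,   0.0317]), array([-2.3614,  0.4524]))
-0.031 (array([  0.6464,   0.0153, 163.4111,   0.0237]), array([-4.0641,  0.5312]))
-0.033 (array([  0.6476,   0.015 , 163.0149,   0.0344]), array([-5.2667,  0.5703]))
-0.035 (array([  0.6486,   0.0147, 163.296 ,   0.0589]), array([-6.33  ,  0.5365]))
[266.8024 295.8171] [0.6424 0.016  0.1659]
[0.6407 0.0113 0.1949]
[0.6419 0.0109 0.1929]
[0.6432 0.0104 0.1909]
```

{"op": "drive_tool", "data": {
  "increments": [
    [[-2,18,0],[0,0,2],0],
    [[-2,18,0],[0,0,2],0],
    [[-2,18,-5],[0,0,2],0],
    [[-1.7,15.4,-15],[0,0,1.2],0],
    [[0,0,-15],[0,0,0],0],
    [[0,0,-11],[0,0,0],0],
    [[0,0,0],[0,0,0],0],
    [[0,0,0],[0,0,0],0]
  ]
}}

```text
clock: 9.42
eef_pos: [0.6341, 0.085, 0.1191]
tool_rot: [0.083, 0.997, -0.001, -0.002]
ft_force: [-1.4, -0.3, -0.4]
grip_width: 0.0289
grasp_force: 59.3
```

Run:
```python
from h import *
np.set_printoptions(precision=4,suppress=True)
p=camera('wrist'); o=get_obs(); print(o['eef_pos'],o['tool_rot'],o['ft_force'])
c=proj(p,[[.6368,.0853,.06]])[0];print(c)
for dz in(-.027,-.029):print(held(p,o,dz))
a=p['image'][120:420,130:430]; s=camera('scene'); cc=proj(s,[[.637,.085,.08]])[0].astype(int); print(cc)
b=s['image'][cc[1]-50:cc[1]+50,cc[0]-50:cc[0]+50]; t=camera('top'); d=t['image'][120:220,180:280]
f=lambda x:cv2.resize(x,(400,400),interpolation=cv2.INTER_CUBIC)
cv2.imwrite('pics/m5.png',np.hstack([f(a),f(b)])[...,::-1])
```

```text
[0.6349 0.0849 0.1201] [ 0.0833  0.9965 -0.0006 -0.001 ] [0.983  0.3387 0.099 ]
[279.8064 226.98  ]
(array([  0.6349,   0.0851, 170.1432,   0.0723]), array([-0.0064,  0.2202]), np.float64(170.44742535128782))
(array([  0.6362,   0.0851, 170.3171,   0.0435]), array([-1.2349,  0.4485]), np.float64(170.44742535128782))
[286 236]
```

View pics/m5.png

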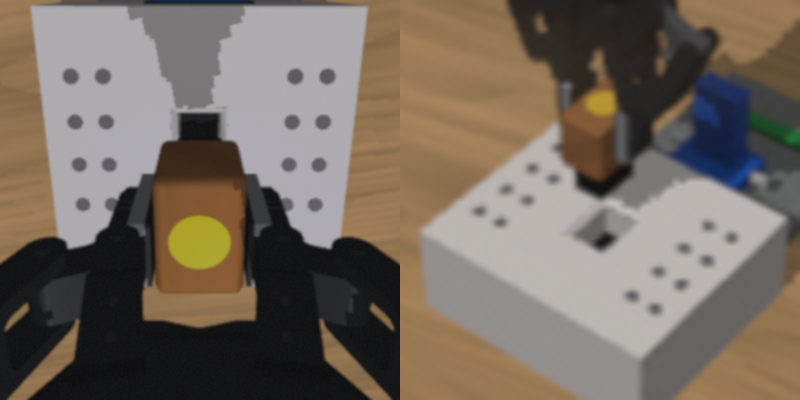

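The left crop shows the block centred on the hole in y. The right crop shows the plug hanging over the mouth. Lowering slowly.

{"op": "drive_tool", "data": {
  "increments": [
    [[0,0,-12],[0,0,0],0],
    [[0,0,-12],[0,0,0],0],
    [[0,0,-5],[0,0,0],0],
    [[0,0,-3],[0,0,0],0],
    [[0,0,-3],[0,0,0],0],
    [[0,0,0],[0,0,0],0]
  ]
}}

```text
clock: 10.17
eef_pos: [0.6347, 0.0854, 0.0848]
tool_rot: [0.083, 0.997, -0.001, -0.001]
ft_force: [0.2, 0.8, -0.7]
grip_width: 0.029
grasp_force: 59.3
```

{"op": "drive_tool", "data": {
  "increments": [
    [[0,0,-2],[0,0,0],0],
    [[0,0,-2],[0,0,0],0],
    [[0,0,-2],[0,0,0],0],
    [[0,0,0],[0,0,0],0]
  ]
}}

```text
clock: 10.5
eef_pos: [0.6345, 0.0854, 0.0786]
tool_rot: [0.083, 0.997, -0.001, -0.001]
ft_force: [-0.3, 0.5, -0.5]
grip_width: 0.0295
grasp_force: 59.3
```

{"op": "drive_tool", "data": {
  "increments": [
    [[0,0,-3],[0,0,0],0],
    [[0,0,-3],[0,0,0],0],
    [[0,0,-3],[0,0,0],0],
    [[0,0,-2],[0,0,0],0],
    [[0,0,0],[0,0,0],0]
  ]
}}

```text
clock: 10.92
eef_pos: [0.6345, 0.0854, 0.0675]
tool_rot: [0.083, 0.997, -0.001, -0.001]
ft_force: [0.0, -0.1, -1.1]
grip_width: 0.029
grasp_force: 59.3
```

{"op": "drive_tool", "data": {
  "increments": [
    [[0,0,-1],[0,0,0],0],
    [[0,0,-1],[0,0,0],0],
    [[0,0,-1],[0,0,0],0],
    [[0,0,0],[0,0,0],0]
  ]
}}

```text
clock: 11.25
eef_pos: [0.6348, 0.0854, 0.0671]
tool_rot: [0.083, 0.997, -0.0, -0.0]
ft_force: [-4.0, 0.3, 9.6]
grip_width: 0.029
grasp_force: 60.7
```

Contact came at the expected home height. Releasing and rising for a look.

{"op": "drive_tool", "data": {
  "increments": [
    [[0,0,-1],[0,0,0],0],
    [[0,0,0],[0,0,0],0.7],
    [[0,0,0],[0,0,0],0.7],
    [[0,0,0],[0,0,0],0.7],
    [[0,0,0],[0,0,0],0.7],
    [[0,0,15],[0,0,0],0.7],
    [[0,0,25],[0,0,0],0.7],
    [[0,0,35],[0,0,0],0.7]
  ]
}}

```text
clock: 11.92
eef_pos: [0.6321, 0.0851, 0.1356]
tool_rot: [0.083, 0.997, -0.001, -0.005]
ft_force: [0.8, 0.1, 0.1]
grip_width: 0.0599
grasp_force: 0.0
```

{"op": "drive_tool", "data": {
  "increments": [
    [[-15,3,35],[0,0,-7.1],0.7],
    [[-15,3,10],[0,0,-7.1],0.7],
    [[-15,3,0],[0,0,-7.1],0.7],
    [[-15,2,0],[0,0,-7.1],0.7],
    [[-15,2,0],[0,0,-7.1],0.7],
    [[-15,2,0],[0,0,-7.1],0.7],
    [[0,0,0],[0,0,-7.1],0.7],
    [[0,0,0],[0,0,-7.1],0.7]
  ]
}}

```text
clock: 12.58
eef_pos: [0.5437, 0.1006, 0.1838]
tool_rot: [0.549, 0.836, -0.0, -0.001]
ft_force: [0.5, 0.4, 0.3]
grip_width: 0.0601
grasp_force: 0.0
```

{"op": "drive_tool", "data": {
  "increments": [
    [[0,0,0],[0,0,-7.1],0.7],
    [[0,0,0],[0,0,-7.1],0.7],
    [[0,0,0],[0,0,-7.1],0.7],
    [[0,0,0],[0,0,-7.1],0.7],
    [[0,0,0],[0,0,-4.6],0.7],
    [[0,0,0],[0,0,0],0.7],
    [[0,0,0],[0,0,0],0.7]
  ]
}}

```text
clock: 13.17
eef_pos: [0.5446, 0.1004, 0.1835]
tool_rot: [0.761, 0.648, 0.0, -0.001]
ft_force: [-0.5, -0.0, -0.5]
grip_width: 0.0596
grasp_force: 0.0
```

Run:
```python
from h import *
np.set_printoptions(precision=4,suppress=True)
p=camera('wrist');save(p,'w6.png'); o=get_obs();print(o['eef_pos'],o['tool_rot'],o['grip_width'])
for q in('song_block','slide','rider'):
    s=silhouettes(q,p)
    if s: print(q,s[0]['conf'],s[0]['bbox'])
m=silhouettes('song_block',p)
for z in(.040,.043,.046):
    print(z,fit(p,m[0]['region'],[box(-.022,.022,-.015,.015,z+.02,z+.056)],[.6368,.0853,np.radians(-9.5)]))
```

```text
[0.5446 0.1004 0.1836] [ 0.7615  0.6482  0.0001 -0.0013] 0.060097152446688784
song_block 0.63 [360.0, 184.0, 425.2, 227.8]
rider 0.71 [187.0, 130.3, 208.8, 241.3]
0.04 [  0.6365   0.0856 -13.1714   0.0799]
0.043 [  0.6355   0.0869 -13.3743   0.0991]
0.046 [  0.6342   0.088  -14.2585   0.12  ]
```

View pics/w6.png

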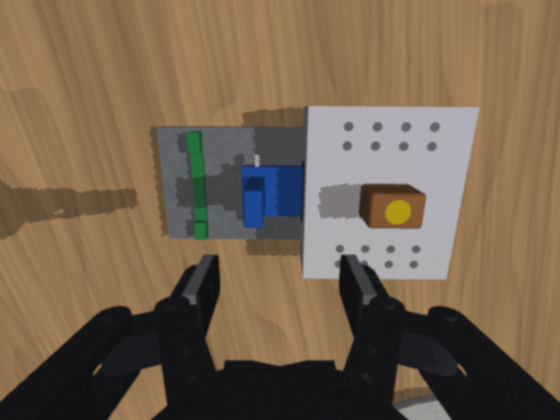

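The block sits home on the housing, its dot at (398,212). The fin top is near (254,205). The rider tabs are at (195,142) and (201,230). Now I'll work out the player-frame distances.

```bash
cat >> h.py <<'E'
def riderx(p,O,yaw):
    r=silhouettes('rider',p); near=cv2.dilate(r[0]['region'].astype(np.uint8),np.ones((7,7)))>0
    I=p['image'].astype(int); g=near&(I[...,1]>I[...,0]+25)&(I[...,1]>I[...,2]+15)
    ys,xs=np.nonzero(g); P=np.array([ray(p,(a,b),.025) for a,b in zip(xs,ys)])[:,:2]-O
    c,s=np.cos(yaw),np.sin(yaw); return np.c_[P@[c,s],P@[-s,c]]*1e3
E
python3 - <<'E'
from h import *
np.set_printoptions(precision=1,suppress=True)
p=camera('wrist'); 
m,f=top(p,[.6368,.0853,np.radians(-9.5)]); print('top',f*1e3)
O=np.array([.6368,.0853]);yaw=np.radians(-9.5); c,s=np.cos(yaw),np.sin(yaw)
Q=riderx(p,O,yaw); print(Q.min(0),Q.max(0))
for sel in(Q[:,1]>46,Q[:,1]<-46): print('tab',sel.sum(),np.percentile(Q[sel,0],[3,50,97]),Q[sel].mean(0))
I=p['image'].astype(int); b=(I[...,2]>I[...,0]+50); ys,xs=np.nonzero(b); k=(xs<270)&(ys>176)&(ys<232)&(xs>235)
hsv=I[205,236:310]; print(I[205,238:275].tolist()); print(I[165:235:3,255].tolist())
for n,uv in(('fin fl',(244,226)),('fin fr',(263,227)),('fin bl',(244,178)),('fin br',(266,178))):
    d=ray(p,uv,.09)[:2]-O; print(n,np.array([d@[c,s],d@[-s,c]])*1e3)
d=ray(p,(257,160),.037)[:2]-O; print('pointer',np.array([d@[c,s],d@[-s,c]])*1e3)
E
```

```text
top [  637.1    84.5 -9608.6    35.1]
[-183.8  -55.7] [-168.7   55.5]
tab 171 [-183.1 -176.  -169. ] [-176.    50.8]
tab 116 [-183.5 -176.9 -170. ] [-176.9  -50.8]
[[67, 68, 70], [67, 68, 70], [65, 66, 69], [60, 63, 69], [45, 54, 79], [29, 54, 105], [26, 62, 130], [28, 69, 144], [30, 71, 146], [28, 70, 145], [28, 71, 146], [29, 70, 146], [28, 70, 146], [28, 71, 146], [28, 70, 146], [30, 71, 147], [29, 72, 148], [28, 71, 147], [30, 72, 148], [28, 71, 147], [28, 71, 148], [28, 71, 148], [28, 69, 144], [25, 63, 132], [21, 54, 112], [19, 49, 102], [20, 52, 109], [25, 61, 127], [28, 69, 143], [28, 70, 146], [28, 72, 148], [29, 72, 148], [27, 71, 146], [27, 71, 147], [28, 71, 147], [27, 70, 146], [28, 71, 146]]
[[134, 135, 143], [33, 71, 144], [28, 71, 147], [27, 71, 147], [20, 43, 89], [18, 38, 74], [18, 39, 77], [17, 39, 77], [17, 40, 83], [25, 67, 139], [28, 71, 146], [31, 72, 148], [28, 71, 147], [29, 72, 148], [28, 71, 147], [27, 70, 147], [29, 71, 148], [30, 72, 148], [29, 72, 148], [28, 71, 148], [29, 70, 145], [77, 80, 91], [80, 82, 84], [80, 82, 84]]
fin fl [-122.5  -15.3]
fin fr [-106.9  -16.1]
fin bl [-121.3   25.1]
fin br [-104.    25.2]
pointer [-114.6   30.8]
```

The fin measures at -115 and the rider at -176.4, so the pull is about 61.4 mm. Pinching the fin across its thickness.

{"op": "drive_tool", "data": {
  "increments": [
    [[-10,2,0],[0,0,-0.3],0.45],
    [[-11,2,0],[0,0,0],0.45],
    [[0,0,-15],[0,0,0],0.45],
    [[0,0,-25],[0,0,0],0.45],
    [[0,0,-30],[0,0,0],0.45],
    [[0,0,-15],[0,0,0],0.45],
    [[0,0,0],[0,0,0],0.45],
    [[0,0,0],[0,0,0],0.45]
  ]
}}

```text
clock: 14.18
eef_pos: [0.523, 0.1043, 0.0983]
tool_rot: [0.764, 0.646, -0.001, -0.002]
ft_force: [-0.9, 0.5, 0.5]
grip_width: 0.0381
grasp_force: 0.0
```

Run:
```python
from h import *
p=camera('wrist');save(p,'w7.png'); o=get_obs();print(o['eef_pos'],o['tool_rot'],o['grip_width'],o['ft_force'])
```

```text
[0.52415689 0.10453155 0.09956536] [ 7.63752434e-01  6.45508208e-01  6.68962522e-04 -9.61776082e-04] 0.038376344972972806 [0.56240452 0.68789449 0.13546986]
```

View pics/w7.png

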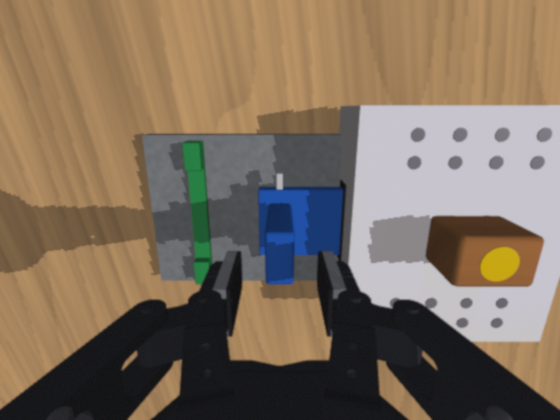

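The fin at (279,258) lies centred between the fingers at x 240 and 320, and the right finger is clear of the housing. Descending 48 mm and closing.

{"op": "drive_tool", "data": {
  "increments": [
    [[0,0,-12],[0,0,0],0.45],
    [[0,0,-14],[0,0,0],0.45],
    [[0,0,-14],[0,0,0],0.45],
    [[0,0,-8],[0,0,0],0.45],
    [[0,0,0],[0,0,0],0.45],
    [[0,0,0],[0,0,0],0.45]
  ]
}}

```text
clock: 14.73
eef_pos: [0.5243, 0.1046, 0.0517]
tool_rot: [0.764, 0.645, 0.001, -0.001]
ft_force: [1.0, 0.8, 0.5]
grip_width: 0.0383
grasp_force: 0.0
```

{"op": "drive_tool", "data": {
  "increments": [
    [[0,0,0],[0,0,0],0],
    [[0,0,0],[0,0,0],0],
    [[0,0,0],[0,0,0],0],
    [[0,0,0],[0,0,0],0],
    [[0,0,0],[0,0,0],0],
    [[0,0,0],[0,0,0],0]
  ]
}}

```text
clock: 15.23
eef_pos: [0.5231, 0.1049, 0.0522]
tool_rot: [0.764, 0.646, 0.001, -0.002]
ft_force: [-4.5, 1.1, 5.2]
grip_width: 0.0155
grasp_force: 59.6
```

{"op": "drive_tool", "data": {
  "increments": [
    [[-5,0.8,0],[0,0,0],0],
    [[-9,1.5,0],[0,0,0],0],
    [[-10,1.7,0],[0,0,0],0],
    [[-10,1.7,0],[0,0,0],0],
    [[-10,1.7,0],[0,0,0],0],
    [[-10,1.7,0],[0,0,0],0],
    [[-5,0.8,0],[0,0,0],0],
    [[0,0,0],[0,0,0],0]
  ]
}}

```text
clock: 15.9
eef_pos: [0.467, 0.1144, 0.0523]
tool_rot: [0.764, 0.645, 0.003, 0.001]
ft_force: [7.3, -2.2, -2.2]
grip_width: 0.0151
grasp_force: 58.9
```

{"op": "drive_tool", "data": {
  "increments": [
    [[0,0,0],[0,0,0],0],
    [[0,0,0],[0,0,0],0]
  ]
}}

```text
clock: 16.07
eef_pos: [0.4679, 0.1142, 0.0523]
tool_rot: [0.764, 0.645, 0.003, 0.001]
ft_force: [7.4, -2.5, -1.0]
grip_width: 0.0153
grasp_force: 59.1
```

Run:
```python
from h import *
np.set_printoptions(precision=2,suppress=True)
p=camera('wrist'); o=get_obs();print(o['eef_pos']*1e3,o['tool_rot'],o['grip_width'],o['ft_force'],o['grasp_force'])
O=np.array([.6368,.0853]);yaw=np.radians(-9.5);c,s=np.cos(yaw),np.sin(yaw);d=o['eef_pos'][:2]-O;print('tcp in player',d@[c,s]*1e3,d@[-s,c]*1e3)
save(p,'w8.png')
```

```text
[467.95 114.22  52.29] [0.76 0.65 0.   0.  ] 0.015320995683973868 [ 7.19 -2.61 -1.15] 59.072672724723816
tcp in player -171.30291870530206 0.6522092046702509
```

View pics/w8.png

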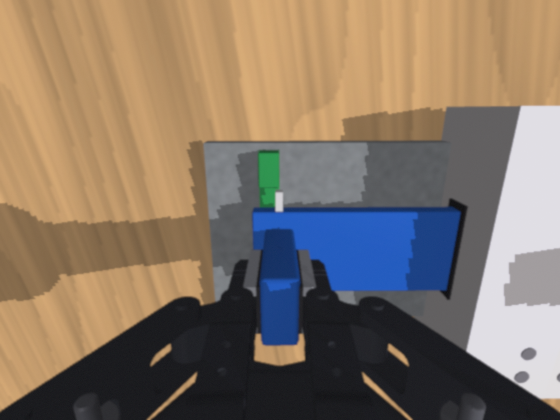

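The pointer at (279,201) is still about 5 mm short of the green tab at (269,170). Pulling that much further.

{"op": "drive_tool", "data": {
  "increments": [
    [[-2.5,0.4,0],[0,0,0],0],
    [[-2.8,0.4,0],[0,0,0],0],
    [[0,0,0],[0,0,0],0],
    [[0,0,0],[0,0,0],0],
    [[0,0,0],[0,0,0],0]
  ]
}}

```text
clock: 16.53
eef_pos: [0.4629, 0.1151, 0.0523]
tool_rot: [0.764, 0.645, 0.003, 0.001]
ft_force: [7.7, -1.8, -2.1]
grip_width: 0.0156
grasp_force: 59.2
```

Run:
```python
from h import *
np.set_printoptions(precision=2,suppress=True)
p=camera('wrist'); o=get_obs();print(o['eef_pos']*1e3,o['grip_width'],o['ft_force'])
O=np.array([.6368,.0853]);yaw=np.radians(-9.5);c,s=np.cos(yaw),np.sin(yaw);d=o['eef_pos'][:2]-O;print('tcp in player',d@[c,s]*1e3,d@[-s,c]*1e3)
f=lambda uv,z:(lambda e:np.array([e@[c,s],e@[-s,c]])*1e3)(ray(p,uv,z)[:2]-O)
I=p['image'].astype(int); w=(I.min(2)>110)&(I.max(2)-I.min(2)<30); w[:185]=0;w[212:]=0;w[:,:260]=0;w[:,300:]=0
y,x=np.nonzero(w);print('pointer',w.sum(),x.mean(),y.mean(),[f((x.mean(),y.mean()),z) for z in(.02,.03,.035)])
g=(I[...,1]>I[...,0]+30)&(I[...,1]>I[...,2]+20); g[:140]=0; g[190:]=0; y,x=np.nonzero(g);print('tab',g.sum(),x.mean(),y.mean(),f((x.mean(),y.mean()),.025))
a=p['image'][130:230,220:340]; t=camera('top')['image'][130:280,190:290]; cv2.imwrite('pics/m9.png',np.hstack([cv2.resize(a,(480,400)),cv2.resize(t,(267,400))])[...,::-1])
```

```text
[462.91 115.05  52.27] 0.015358753688446579 [ 7.44 -1.07 -1.42]
tcp in player -176.41147997966715 0.6449882479166187
pointer 368 286.89402173913044 196.8070652173913 [array([-171.58,   28.34]), array([-171.89,   31.19]), array([-172.05,   32.61])]
tab 853 277.4501758499414 169.93317702227432 [-177.11   45.5 ]
```

View pics/m9.png

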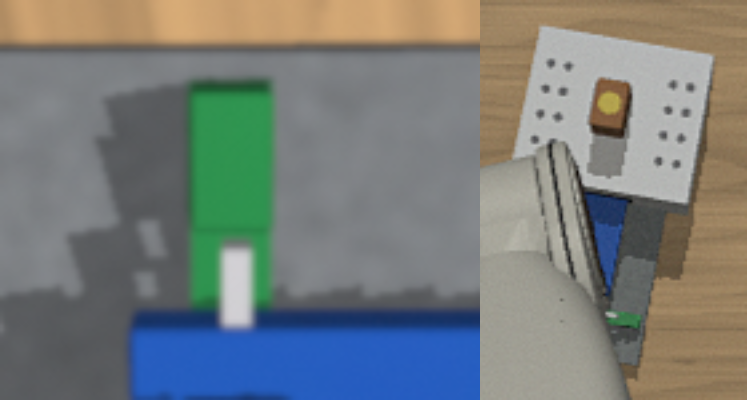

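The white pointer at (279,200) lies well inside the 12 mm green mark, whose centre is at x 277.7, so it is off by less than 1 mm. The block is home. Handing in.

```bash
python3 -c "
from workcell import *
print(job_done())"
```

```text
the job is handed in; nothing more can be done
None
```

The song block is plugged fully home, and the gripper still holds the handle with its pointer under 1 mm from the green rider's centre. I handed the job in at about 17 s; no verdict came back.

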